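# Shim the rocking chip programmer

## Task

The chip programmer rocks because the foot at the corner under its round start key has lost its rubber pad. Without gripping or lifting anything, push the black wedge with your fingertips, thin end first, in under that bare foot just until the foot rests on it and the programmer no longer rocks. Then press the start key all the way down to prove that the programmer stays level, let it come up again and draw back; do not tip or shove the programmer, and leave the other things alone.

Things in the scene. Friction and masses are not known exactly. Their poses are not given: they have to be found in the camera images.
- programmer: bench chip programmer: loose low case, 130 mm deep (x), 160 mm wide (y), underside 13 mm and top 53 mm above the table, 2.2 kg. Origin: centre of the underside, at table height; x to its rear, y to its left, z up. Grey chip socket on top (26 x 68 mm, 65 mm high, at x 18, y -4 mm). Feet at x +-50, y +-65 mm; three have rubber pads, the front right one (-50, -65) is bare. Starts level
- bare_foot (a point): centre of the lower face of the bare foot, a flat round stub 16 mm across that hangs 8 mm above the table, 15 mm in from the front and the right side of the case. 2 to 4 N down on this corner tips the programmer until the stub is on the table; a sideways push over about 8 N slides it
- wedge: black ribbed levelling wedge, loose, 60 g, 100 mm long (x), 40 mm wide (y); even slope from a 16 mm thick tail with a flat upright end face at x = -50 mm to a 2 mm thin end at x = +50 mm; origin: centre of its underside. The bare foot just rests on the slope when its centre is at about x = +15 mm in the wedge's frame; pushed on from there with over about 8 N it slides the programmer along
- start_key (a joint): travel of the round start key in m: 0 = up, 0.004 = fully down; a spring presses it back with 1.5 N at the top and 5 N at the bottom
- start_key_top (a point): centre of the top of the round grey start key, 23 mm in diameter; up, it stands 8 mm above the case's top, 61 mm above the table, and it is pressed straight down; at x -40, y -50 mm on the programmer
- flux_tin: bystander: round yellow tin, 47 mm across, 23 mm high, standing on the tool wallet; origin at the centre of its underside
- fuse_box: bystander: small card box 35 x 59 x 23 mm; origin at the centre of its underside
- driver_0: bystander: small blue-handled screwdriver, 112 mm long, lying on the black tool wallet; origin at its middle, underside. The wallet itself is a fixed slab 7 mm thick, 198 x 554 mm, lying aslant to the left of the wedge and the programmer
- suction_cup: bystander: suction lifter with a ring, 42 mm across, 40 mm high; origin at the centre of its underside
- ipa_bottle: bystander: white bottle with red nozzle, 44 mm across, 134 mm high; origin at the centre of its underside
- solder_spool: bystander: spool of solder, 55 x 74 x 42 mm; origin at the centre of its underside
- torch: bystander: grey torch standing on its head, 43 mm across, 122 mm high; origin at the centre of its underside
Not all that is in view belongs to the job. There is more than one size of the wedge; the job needs the larger.

How it is judged:
On the way, in this order (a step that is already met when the one before it is completed fails the run):
1. the bare foot stands over the wedge where the wedge fills the gap, and the programmer is level (x of bare_foot in the frame of wedge between 0 and 0.022 m and y of bare_foot in the frame of wedge between -0.013 and 0.013 m and angle between programmer's own z axis and vertical below 0.018 rad), for 0.2 s.
2. the start key is pressed fully down while the programmer stays level on the wedge (value of joint start_key above 0.0034 m and angle between programmer's own z axis and vertical below 0.014 rad), for 0.1 s.
At the end, for the whole second after the job is handed in: the wedge fills the gap under the bare foot (foot centre 0 to 22 mm from the wedge's middle towards the thin end, within 13 mm of its centre line), the programmer is level within 1 degree and within 10 mm of where it stood, the key is up again, all at rest (all of step 1 and distance of programmer from where it was at the start of the episode below 0.01 m and value of joint start_key below 0.001 m and linear speed of each of programmer, wedge below 0.01 m/s); the robot touches nothing.
It fails at once if the programmer is tipped by more than 2 degrees (angle between programmer's own z axis and vertical above 0.035 rad).
It fails at once if the programmer is lifted, or shoved more than 30 mm (height (world z) of programmer above 0.008 m or distance of programmer from where it was at the start of the episode above 0.03 m).
It fails at once if the wedge is lifted off the table or turned over (height (world z) of wedge above 0.01 m or angle between wedge's own z axis and vertical above 0.35 rad).
It fails at once if a bystander is moved by more than 20 mm (distance of any of flux_tin, fuse_box, driver_0, suction_cup, ipa_bottle, solder_spool, torch from where it was at the start of the episode above 0.02 m).
It fails at once if the wedge is gripped, or pushed with more than 25 N (contact force between the fingers and wedge above 25 N).
It also fails if it takes over 67 s, if anything falls off the work surface, if the arm or the gripper's body presses on something with over 40 N, if the wrist force passes 120 N, or if a joint passes its speed limit or range.

## Robot

A 7-joint arm with a two-finger parallel gripper is mounted at the origin on the work surface; the furniture and walls round the work are solid. World frame = base frame: x ahead of the robot, y to its left, z up, the work surface at z = 0. Lengths are in m, angles in rad, forces in N, time in s.
With the tool pointing down it reaches from about 0.425 to 0.925 m from the base axis. Payload 6.8 kg.
Tool frame: the origin (TCP) lies between the finger pads; the fingertips stand 17 mm ahead of it and the grasp point (between the pads) lies 2 mm behind it; z points along the fingers, y is the direction in which the jaws open and shut (so a half turn about z gives the same grasp; the last joint's range is limited). The gripper opens to 85 mm and grips with 20 to 120 N. Pads are 22 mm wide; open, the fingers measure 114 mm over their backs; the gripper's body (76 mm by 85 mm) begins 54 mm behind the grasp point. The pads swing forward as they close: fully open they stand 13 mm farther back than shut.
Start: joints at [-1.404, 0.477, 0.022, 1.555, -0.011, 1.109, -0.083], TCP at [0.183, 0.65, 0.248] pointing down, gripper open.
Joint ranges: [-2.96, 2.96], [-0.34, 2.1], [-1.41, 1.46], [0.24, 2.44], [-1.37, 4.51], [0.17, 1.92], [-2.96, 2.96]. Speed limits (rad/s): [2.39, 2.39, 3.14, 3.14, 3.14, 3.14, 3.14].

## Interface

Orientations are given as a unit quaternion [w, x, y, z].
In Python, from station import bot gives the robot as it stands. The module is installed in compiled form; this text tells all that it offers.
- The arm moves only by the tool carry_out, never from a script. Its argument "moves" is a list of rows, each a list of 3 entries, a list of its own where there are three numbers: the turn, a rotation vector about the tool's x, y, z in degrees, then the shift along the tool's x, y, z in cm, then the finger opening in cm, from 0 to 8.54. A call has 1 to 5 rows; each row is the pose to reach, as a shift and turn from the pose commanded when the call began, along the tool's axes at that moment; what a row does not reach only later rows make up. A row lasts 1/8 s, in which the tool goes at most 62.5 mm and 10.7 degrees, less where a joint would pass 70% of its speed; a pose out of reach is approached as far as the arm can. A call with a gripper value outside its range is refused whole. The fingers move at their own pace and stop on an object; "newtons" is the grip in N (left out, the last holds). Time passes only in rows, so rows that repeat a pose let the fingers close. It gives the time, the measured TCP pose, the force and the opening at its end, in the units of the state.
- bot.get_obs(): the state, without advancing time (a new reading comes with each control period).
- bot.read_camera(name): name is "side" or "top" or "wrist"; returns the picture (420x560x3 uint8, red, green, blue); there is no depth.
- bot.camera_info(name): a dict with "vertical_fov" (degrees; the focal length in pixels is half the picture's height over the tangent of half this angle, whatever the lens; pixels are square), "cx", "cy" (the principal point, pixels), "position" and "attitude" of the camera in the world. Camera axes: x right, y up, looking along -z (the intrinsics and any distortion apply to the point x, -y, -z); pixel columns grow to the right and rows downward; lengths in m; the calibration is good to about 2 mm. A picture is of the moment at which its call begins: read the wrist's pose just before it. camera_info takes no time and is no camera call; for the wrist camera it gives the pose at the moment of the call.
- bot.hand_in(): hands the job in, once; it reports no verdict.
Trained networks look in the newest picture that a camera, given by its name, has taken for a name from the list of things; names that differ only in an ending like _2 or _b are one class to them, and where a whole thing is asked for, a point or a joint stands for the part that bears it (a point fixed in the world has none). Each returns a list of dicts, best first, with "score" (0 to 1); they miss things now and then, are a little off and sometimes report something else, mostly with a low value. They report only what shows in the picture. A call takes as long as a camera call. They do not tell look-alikes from the thing itself.
- bot.silhouettes(label, camera): "region" (420x560 bool, what is visible of it) and "location" ([column, row] in pixels, amid what is visible of it).
The state is a dict: "t": time; "q": joint angles; "joint_vel": joint speeds; "joint_torque": joint torques, N m; "eef_pos": TCP position; "tool_rot": TCP orientation; "contact_force": force on the tool from outside, world axes, zero at the start; "torque": the same for the moment, N m; "gripper_width": opening from 0.0 (shut) to 1.0 (fully open).
Only numpy, scipy, OpenCV 4.12 (cv2) and the standard library are available. Lean on these libraries where they do the work, as an engineer would, in place of code of your own. Each camera call takes 0.05 s, during which the arm holds its last target. There are 200 camera calls.

## Working session

There is one attempt and no reset: what is moved stays moved. The work goes in short steps, Python scripts to look and compute and a tool call to move; the robot and the scene stay as the last step left them, time stands still between calls to the robot, and variables do not carry over. Pictures are saved under pics/ and viewed, about 8 in all and at most 12, crops included, and the job is handed in when it is done.

Besides the shell and the picture viewer there is one more tool, called after "Call:" as name(argument=value, ...) on one line, values as JSON. carry_out: Moves the arm, as the interface text tells. Its arguments: {"type":"object","properties":{"moves":{"type":"array"},"newtons":{"type":"number"}},"required":["moves"]}

```bash
mkdir -p pics; python3 - <<'E'
from station import bot
import cv2,numpy as np
o=bot.get_obs(); print({k:np.round(v,3).tolist() for k,v in o.items()})
for c in ['top','side']:
    print(c,bot.camera_info(c))
    im=bot.read_camera(c); cv2.imwrite(f'pics/{c}0.png',im[:,:,::-1])
    for l in ['wedge','programmer','start_key_top','bare_foot']:
        for d in bot.silhouettes(l,c)[:4]:
            r=d['region']; print(c,l,round(d['score'],2),np.round(d['location'],1),r.sum())
print(bot.camera_info('wrist'))
print(bot.get_obs()['t'])
E
```

```text
{'t': 0.0, 'q': [-1.404, 0.478, 0.022, 1.556, -0.011, 1.109, -0.083], 'joint_vel': [0.001, -0.002, -0.001, 0.0, -0.001, 0.001, 0.001], 'joint_torque': [-0.001, -59.646, 1.608, -28.12, 0.012, 0.009, -0.0], 'eef_pos': [0.183, 0.649, 0.247], 'tool_rot': [-0.0, 0.137, 0.991, -0.001], 'contact_force': [-0.053, 0.411, -0.506], 'torque': [-0.049, 0.035, -0.015], 'gripper_width': 1.004}
top {'vertical_fov': 48.08088652950788, 'cx': 280.8194172087237, 'cy': 209.07492597622038, 'position': array([ 0.32054969, -0.07335616,  1.18755893]), 'attitude': array([-0.70351127, -0.0524247 ,  0.03377757,  0.70794252])}
top wedge 0.76 [399.8 330.8] 317
top wedge 0.59 [388.2 221.2] 672
top wedge 0.23 [167.2 200.2] 350
top programmer 0.95 [370.8 129.2] 3537
top programmer 0.53 [168.3 198.7] 307
top bare_foot 0.57 [371.6 129.9] 3528
side {'vertical_fov': 53.224922769258825, 'cx': 283.1547085673533, 'cy': 208.46993407803657, 'position': array([ 0.28525648, -0.97482925,  0.55444113]), 'attitude': array([ 0.85329581,  0.51474538, -0.04341038, -0.07098592])}
side wedge 0.88 [300.5 294. ] 692
side wedge 0.56 [168.5 315.8] 394
side programmer 0.74 [397.9 260.1] 3365
side programmer 0.53 [322.9 214.7] 179
side bare_foot 0.75 [399.  260.3] 3540
{'vertical_fov': 70.6912952815338, 'cx': 278.5607100911532, 'cy': 211.08053775843254, 'position': array([0.10401428, 0.67171569, 0.37421384]), 'attitude': array([ 0.78667338, -0.12943731, -0.09757602,  0.59570958])}
0.5
```

```bash
cat > h.py <<'E'
from station import bot
import cv2,numpy as np
from scipy.spatial.transform import Rotation as R
def rot(q): return R.from_quat(np.r_[q[1:],q[0]])
def f(ci): return 210/np.tan(np.radians(ci['vertical_fov']/2))
def ray(ci,p,z):
    d=rot(ci['attitude']).apply([(p[0]-ci['cx'])/f(ci),-(p[1]-ci['cy'])/f(ci),-1]); c=ci['position']
    return c+d*(z-c[2])/d[2]
def proj(ci,P):
    v=rot(ci['attitude']).inv().apply(np.atleast_2d(P)-ci['position'])
    return np.c_[ci['cx']+f(ci)*v[:,0]/-v[:,2],ci['cy']+f(ci)*v[:,1]/v[:,2]]
E
python3 - <<'E'
from h import *
a=cv2.imread('pics/top0.png');b=cv2.imread('pics/side0.png')
cv2.imwrite('pics/v1.png',cv2.resize(a,(800,600),interpolation=cv2.INTER_CUBIC))
cv2.imwrite('pics/v2.png',cv2.resize(b,(800,600),interpolation=cv2.INTER_CUBIC))
t=bot.camera_info('top');s=bot.camera_info('side')
for p in [(399.8,330.8),(388.2,221.2),(167,200)]: print(ray(t,p,.008))
print(ray(t,(370.8,129.2),.053),ray(s,(300,294),.008),ray(s,(168,316),.008),ray(s,(398,260),.04))
E
```

```text
[ 0.16479614 -0.33054835  0.008     ]
[ 0.43259869 -0.3111308   0.008     ]
[0.49088228 0.24745713 0.008     ]
[ 0.65657257 -0.26672084  0.053     ] [ 0.42989269 -0.32279966  0.008     ] [ 0.17227676 -0.3446252   0.008     ] [ 0.65039847 -0.28540223  0.04      ]
```

View pics/v1.png

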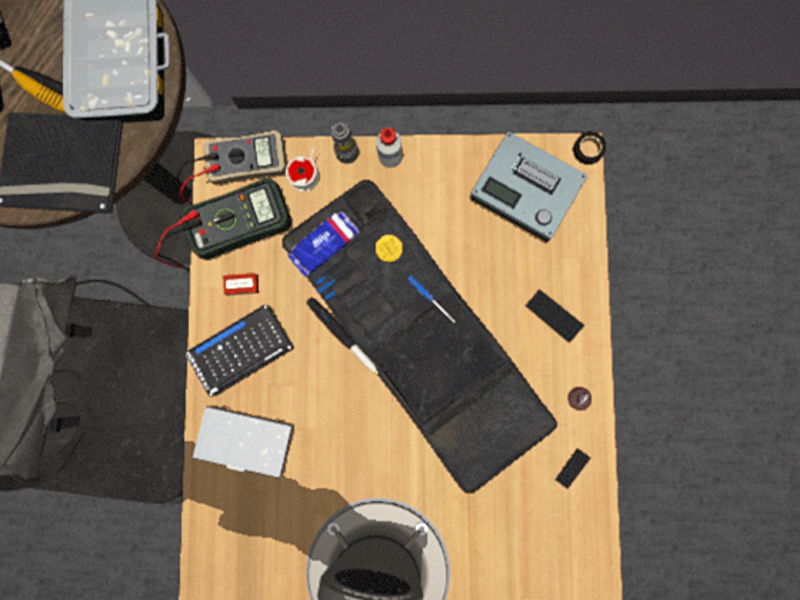

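View pics/v2.png

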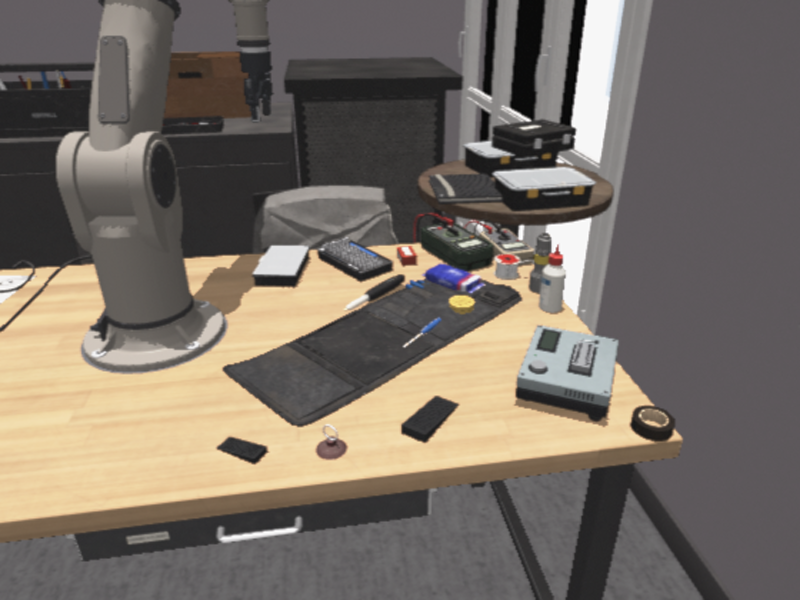

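The first two pictures show the large wedge at about (390,220) in the top image, roughly (0.43,-0.32), and the small look-alike at (400,331). The programmer sits at (371,129), with its key at about (380,150), so its front right corner faces the wedge. Next I move the wrist camera over for a closer look.

Call:
carry_out(moves=[[[0,0,0],[-5.2,-3.5,0],2],[[0,0,0],[-10.3,-7,0],2],[[0,0,0],[-15.5,-10.6,0],2],[[0,0,0],[-20.6,-14.1,0],2],[[0,0,0],[-25.8,-17.7,0],2]])

```text
t: 1.12
eef_pos: [0.3841, 0.4084, 0.2487]
tool_rot: [0.0, 0.137, 0.991, 0.0]
contact_force: [1.4, -0.1, -0.0]
gripper_width: 0.237
```

Call:
carry_out(moves=[[[0,0,0],[-4,-4.7,0],2],[[0,0,0],[-8,-9.4,0],2],[[0,0,0],[-12,-14.1,0],2],[[0,0,0],[-14,-20,0],2],[[0,0,0],[-14,-26,0],2]])

```text
t: 1.75
eef_pos: [0.448, 0.1192, 0.2486]
tool_rot: [0.001, 0.138, 0.99, 0.0]
contact_force: [0.3, -0.5, 0.9]
gripper_width: 0.234
```

Call:
carry_out(moves=[[[0,0,0],[0,-6,0],2],[[0,0,0],[1,-12,0],2],[[0,0,0],[3,-18,0],2],[[0,0,0],[4,-24,0],2],[[0,0,0],[5,-30,0],2]])

```text
t: 2.38
eef_pos: [0.3166, -0.155, 0.2487]
tool_rot: [0.001, 0.137, 0.991, 0.0]
contact_force: [1.6, -0.4, 1.4]
gripper_width: 0.234
```

Call:
carry_out(moves=[[[0,0,0],[-5.8,-1.4,0],2],[[0,0,0],[-11.7,-2.8,0],2],[[0,0,0],[-17.5,-4.1,0],2],[[0,0,0],[-23.4,-5.5,0],2],[[0,0,0],[-26,-6.5,0],2]])

```text
t: 3.0
eef_pos: [0.553, -0.2873, 0.2476]
tool_rot: [0.0, 0.136, 0.991, -0.001]
contact_force: [-1.2, -0.3, 1.1]
gripper_width: 0.232
```

```bash
python3 - <<'E'
from h import *
o=bot.get_obs(); print(o['t'],o['eef_pos'],o['tool_rot'],o['q'])
ci=bot.camera_info('wrist'); print(ci, rot(ci['attitude']).apply([0,0,-1]))
im=bot.read_camera('wrist'); cv2.imwrite('pics/w1.png',cv2.resize(im,(800,600),interpolation=cv2.INTER_CUBIC)[:,:,::-1])
np.savez('w1.npz',im=im,**{k:ci[k] for k in ci})
for l in ['wedge','programmer','start_key_top']:
    for d in bot.silhouettes(l,'wrist')[:2]:
        r=d['region'].astype(np.uint8)
        print(l,d['score'],d['location'],r.sum(),cv2.boxPoints(cv2.minAreaRect(cv2.findNonZero(r))).round(1).tolist())
E
```

```text
3.0 [ 0.55302831 -0.28732665  0.24763645] [ 6.78783863e-05  1.36187861e-01  9.90682847e-01 -5.98368614e-04] [-0.11841337  0.45902154  0.68391843  1.72123963 -0.32243777  1.07634647
  1.96731766]
{'vertical_fov': 70.6912952815338, 'cx': 278.5607100911532, 'cy': 211.08053775843254, 'position': array([ 0.47384579, -0.26525799,  0.37354157]), 'attitude': array([ 0.78612719, -0.12979794, -0.09731663,  0.59639417])} [ 0.30782796 -0.08799725 -0.94736394]
wedge 0.92 [230.1, 85.6] 3488 [[177.5, 82.30000305175781], [195.0, 47.0], [281.5, 89.69999694824219], [264.0, 125.0]]
wedge 0.75 [442.3, 67.3] 768 [[379.6000061035156, 36.900001525878906], [386.6000061035156, 26.0], [471.5, 80.0999984741211], [464.6000061035156, 91.0]]
start_key_top 0.71 [290.1, 228.7] 325 [[280.0, 218.0], [298.0, 218.0], [298.0, 237.0], [280.0, 237.0]]
```

View pics/w1.png

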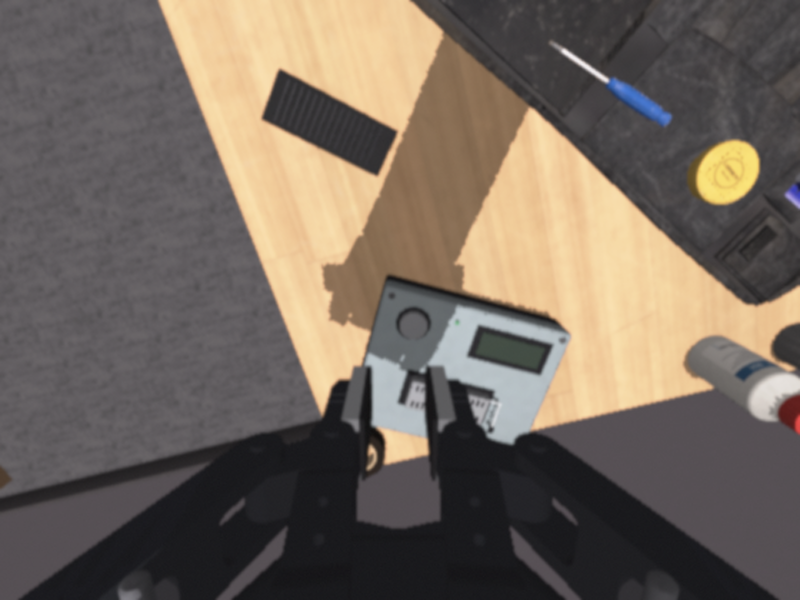

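The wrist view shows the wedge with corners near (283,70), (263,118), (397,132) and (378,175). The programmer's front right corner is at (388,277), its front left at (570,332), and the key at (413,323). I need to know which wedge end is thin, so I'll fit both hypotheses to the silhouette and enlarge a crop.

```bash
cat >> h.py <<'E'
def wverts(x,y,yaw):
    c,s=np.cos(yaw),np.sin(yaw)
    L=np.array([[-.05,a*.02,z] for a in(-1,1) for z in(0,.016)]+[[.05,a*.02,z] for a in(-1,1) for z in(0,.002)])
    return np.c_[x+c*L[:,0]-s*L[:,1],y+s*L[:,0]+c*L[:,1],L[:,2]]
def hullmask(ci,V,S=4):
    m=np.zeros((420*S,560*S),np.uint8)
    h=cv2.convexHull(((proj(ci,V)+.5)*S).astype(np.float32)); cv2.fillConvexPoly(m,h.astype(np.int32),1); return m
def fitwedge(ci,region,g):
    from scipy.optimize import minimize
    T=cv2.resize(region.astype(np.uint8),None,fx=4,fy=4,interpolation=cv2.INTER_NEAREST)
    def cost(p):
        m=hullmask(ci,wverts(*p)); return 1-(m&T).sum()/(m|T).sum()
    r=minimize(cost,g,method='Nelder-Mead',options=dict(initial_simplex=[g,g+[.006,0,0],g+[0,.006,0],g+[0,0,.1]],xatol=1e-4,fatol=1e-4))
    return r.x,r.fun
E
python3 - <<'E'
from h import *
d=np.load('w1.npz'); ci={k:d[k] for k in d.files if k!='im'}; im=d['im']
k=ray(ci,(290.1,228.7),.061); a=ray(ci,(388/1.4286,277/1.4286),.053); b=ray(ci,(570/1.4286,332/1.4286),.053)
print('key',k,'FR',a,'FL',b,np.linalg.norm(a-b),np.linalg.norm(a-k))
bot.read_camera('wrist')
ci=bot.camera_info('wrist')
R_=bot.silhouettes('wedge','wrist')[0]['region']
for y in (53,-127): print(y,fitwedge(ci,R_,np.array([.43,-.316,np.radians(y)])))
c=im[30:145,150:310]; c=cv2.resize(c,None,fx=5,fy=5,interpolation=cv2.INTER_CUBIC)
c=np.clip((c/255.)**.5*255*1.2,0,255).astype(np.uint8)
cv2.imwrite('pics/w1c.png',c[:,:,::-1])
E
```

```text
key [ 0.59929323 -0.28735566  0.061     ] FR [ 0.55632185 -0.29706874  0.053     ] FL [ 0.64128018 -0.16639347  0.053     ] 0.15586514918638542 0.04477592057217992
53 (array([ 0.43476023, -0.31042502,  0.84383039]), np.float64(0.029420412363556192))
-127 (array([ 0.4328099 , -0.31258153, -2.29094378]), np.float64(0.05214638751596601))
```

View pics/w1c.png

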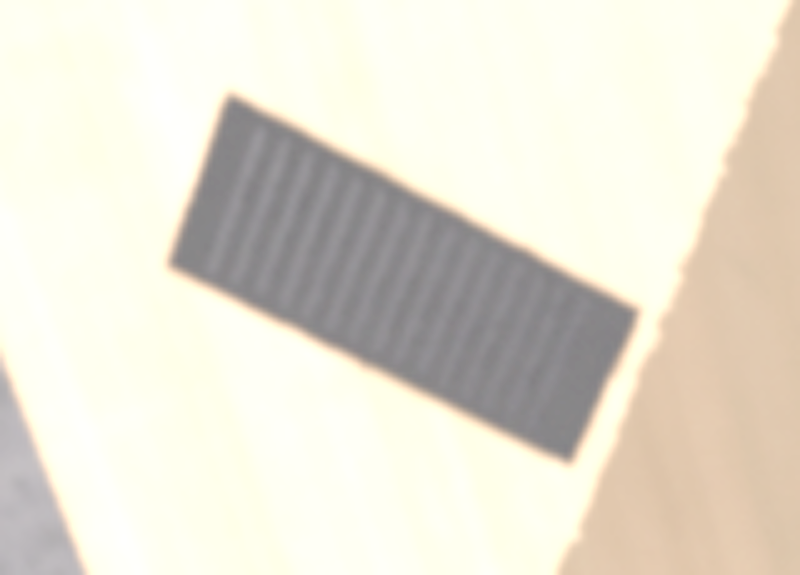

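The fit puts the thin end toward +x/+y (0.029 against 0.052), and the tapering widths in the crop agree. The wedge is at (0.435,-0.310) with yaw 48°. The foot is near (0.581,-0.294). I'll nudge the side of the tail to turn the wedge to about 5°, then push from the tail.

Call:
carry_out(moves=[[[0,0,-5],[2,-2.9,3.7],0],[[0,0,-10],[4,-5.8,7.4],0],[[0,0,-15],[6,-8.7,11.1],0],[[0,0,-20.6],[7.9,-11.6,14.8],0],[[0,0,-20.6],[7.9,-11.6,14.8],0]])

```text
t: 3.92
eef_pos: [0.4377, -0.3771, 0.0986]
tool_rot: [-0.002, -0.04, 0.999, 0.001]
contact_force: [-0.0, 0.6, 0.9]
gripper_width: 0.003
```

```bash
cat >> h.py <<'E'
def mv(x,y,z,yawdeg_y=None):
    "shift/turn in tool axes to reach TCP x,y,z with tool y at given deg"
    o=bot.get_obs(); r=rot(o['tool_rot']); s=r.inv().apply(np.array([x,y,z])-o['eef_pos'])*100
    ty=r.apply([0,1,0]); a=np.degrees(np.arctan2(ty[1],ty[0]))
    print('t',round(o['t'],2),'tcp',o['eef_pos'].round(4),'ydir',a.round(1),'F',o['contact_force'].round(1),'shift cm',s.round(2),'turn z',None if yawdeg_y is None else round(a-yawdeg_y,1))
E
python3 - <<'E'
from h import *
mv(.446,-.377,.021,95)
ci=bot.camera_info('side');bot.read_camera('side')
d=bot.silhouettes('wedge','side')
for q in d[:2]:
    if abs(q['location'][0]-300)<40:
        for y in (48,-132): print(y,fitwedge(ci,q['region'],np.array([.435,-.312,np.radians(y)])))
print(bot.get_obs()['q'])
E
```

```text
t 3.92 tcp [ 0.4377 -0.3771  0.0986] ydir 94.6 F [-0.   0.6  0.9] shift cm [-0.86 -0.07  7.76] turn z -0.4
48 (array([ 0.43824556, -0.3051985 ,  0.8736679 ]), np.float64(0.20285890761492986))
-132 (array([ 0.43644205, -0.3071271 , -2.32364441]), np.float64(0.32037790920961673))
[ 0.21465442  0.55412498  0.5089243   1.93155339 -0.38583045  0.75238584
  2.60016394]
```

Call:
carry_out(moves=[[[0,0,0],[-0.9,0,3],0],[[0,0,0],[-0.9,0,5.5],0],[[0,0,0],[-0.9,0,7],0],[[0,0,0],[-0.9,0,7.7],0],[[0,0,0],[-0.9,0,7.7],0]])

```text
t: 4.65
eef_pos: [0.452, -0.376, 0.0237]
tool_rot: [0.0, -0.042, 0.999, -0.0]
contact_force: [-0.2, -1.1, -0.5]
gripper_width: -0.002
```

```bash
python3 - <<'E'
from h import *
mv(.435,-.3665,.021,95); mv(.413,-.347,.021,95)
E
```

```text
t 4.65 tcp [ 0.452  -0.376   0.0237] ydir 94.9 F [-0.2 -1.1 -0.5] shift cm [1.61 1.09 0.27] turn z -0.1
t 4.65 tcp [ 0.452  -0.376   0.0237] ydir 94.9 F [-0.2 -1.1 -0.5] shift cm [3.64 3.22 0.26] turn z -0.1
```

Call:
carry_out(moves=[[[0,0,0],[1.2,0.9,0.1],0],[[0,0,0],[1.8,1.5,0.2],0],[[0,0,0],[2.4,2.1,0.2],0],[[0,0,0],[3,2.7,0.2],0],[[0,0,0],[3.6,3.2,0.2],0]])

```text
t: 5.28
eef_pos: [0.4129, -0.3469, 0.0215]
tool_rot: [0.0, -0.042, 0.999, -0.0]
contact_force: [0.8, -0.9, 1.4]
gripper_width: -0.001
```

```bash
python3 - <<'E'
from h import *
mv(.404,-.339,.021,95)
for cam in ('wrist','side','top'):
    bot.read_camera(cam); ci=bot.camera_info(cam)
    for q in bot.silhouettes('wedge',cam)[:3]:
        g=ray(ci,q['location'],.008)
        print(cam,round(q['score'],2),q['region'].sum(),q['location'],g)
        if np.hypot(*(g[:2]-[.43,-.3]))<.06: print(fitwedge(ci,q['region'],np.r_[g[:2],np.radians(20)]))
    if cam=='wrist': cv2.imwrite('pics/w2.png',bot.read_camera('wrist')[:,:,::-1])
E
```

```text
t 5.28 tcp [ 0.4129 -0.3469  0.0215] ydir 94.9 F [ 0.8 -0.9  1.4] shift cm [0.82 0.87 0.05] turn z -0.1
wrist 0.63 7056 [346.2, 266.6] [ 0.40465294 -0.3113755   0.008     ]
(array([ 0.43049018, -0.30126784,  0.42693214]), np.float64(0.3633624993653426))
side 0.87 291 [287.9, 291.5] [ 0.40721486 -0.31105146  0.008     ]
(array([ 0.43298113, -0.29941556,  0.32689744]), np.float64(0.6158430593493915))
side 0.79 400 [169.7, 315.3] [ 0.17529396 -0.3432006   0.008     ]
top 0.81 331 [379.7, 214.7] [ 0.44911655 -0.29046823  0.008     ]
(array([ 0.45178578, -0.29103404,  0.38516821]), np.float64(0.5080562540746949))
top 0.58 345 [400.0, 330.3] [ 0.16598297 -0.33107352  0.008     ]
```

View pics/w2.png

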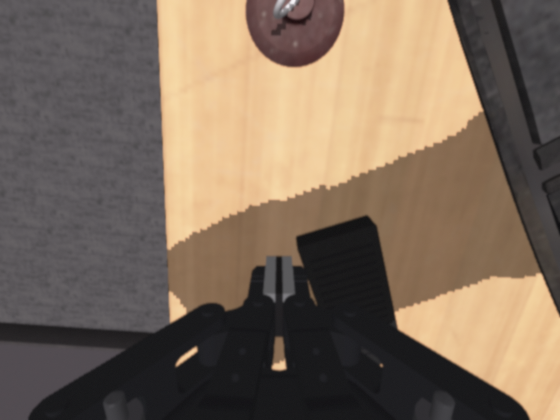

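This view shows the thick tail end face from about (298,237) to (371,218), which confirms that the tail faces the robot. I'll compute its yaw from the bottom corners.

```bash
python3 - <<'E'
from h import *
ci=bot.camera_info('wrist')
for A,B,z in [((298,237),(370,217),0),((303,248),(378,228),.016)]:
    a=ray(ci,A,z);b=ray(ci,B,z);d=b-a;yaw=np.degrees(np.arctan2(d[1],d[0]))-90
    m=(a+b)/2; u=np.r_[np.cos(np.radians(yaw)),np.sin(np.radians(yaw))]
    print(a,b,np.linalg.norm(d),'yaw',yaw,'centre',m[:2]+.05*u)
print(bot.camera_info('wrist')['position'])
im=cv2.imread('pics/w2.png')[190:300,270:430]; cv2.imwrite('pics/w2c.png',np.clip((cv2.resize(im,None,fx=5,fy=5,interpolation=cv2.INTER_CUBIC)/255.)**.5*300,0,255))
E
```

```text
[ 0.39447267 -0.33857167  0.        ] [ 0.37982458 -0.30192023  0.        ] 0.03947016996211019 yaw 21.78458018235031 centre [ 0.43357791 -0.30169005]
[ 0.3931878  -0.33725532  0.016     ] [ 0.37971462 -0.30281998  0.016     ] 0.0369772807373697 yaw 21.368437883359363 centre [ 0.43301405 -0.30181946]
[ 0.33121178 -0.3544892   0.14710217][ WARN:0@0.084] global loadsave.cpp:1063 imwrite_ Unsupported depth image for selected encoder is fallbacked to CV_8U.
```

View pics/w2c.png

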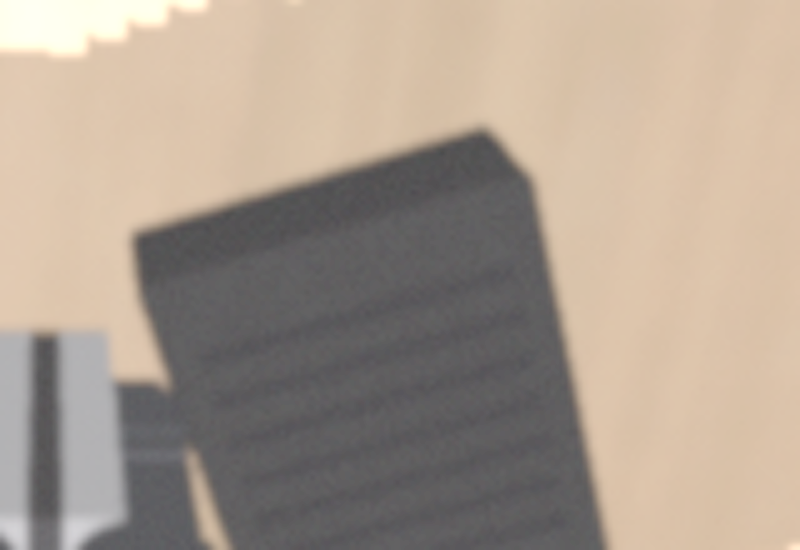

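Call:
carry_out(moves=[[[0,0,0],[0.1,0.6,0],0],[[0,0,0],[0.2,1.2,0],0],[[0,0,0],[0.2,1.9,0],0],[[0,0,0],[0.2,1.9,0],0],[[0,0,0],[0.2,-0.5,0],0]])

```text
t: 6.25
eef_pos: [0.4119, -0.3504, 0.021]
tool_rot: [-0.0, -0.044, 0.999, 0.001]
contact_force: [0.5, -0.3, 0.2]
gripper_width: 0.002
```

```bash
python3 - <<'E'
from h import *
mv(.32,-.30,.12,92)
cv2.imwrite('pics/w3.png',cv2.resize(bot.read_camera('wrist'),(800,600),interpolation=cv2.INTER_CUBIC)[:,:,::-1])
E
```

```text
t 6.25 tcp [ 0.4119 -0.3504  0.021 ] ydir 95.0 F [ 0.5 -0.3  0.2] shift cm [ 8.71  5.84 -9.88] turn z 3.0
```

View pics/w3.png

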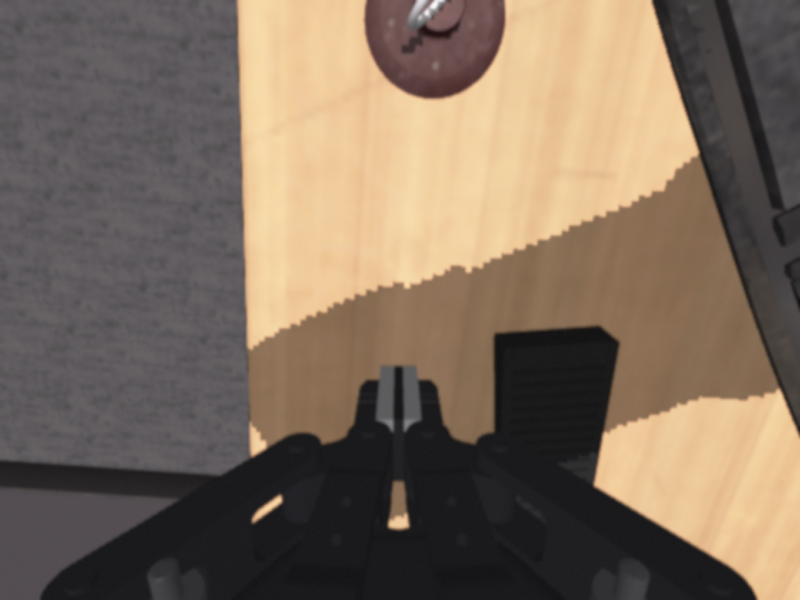

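The tail's bottom edge now runs from (494,334) to (602,326), so the wedge is nearly straight. I'll compute its pose and refine the programmer's pose by fitting its silhouette.

```bash
cat >> h.py <<'E'
def pverts(x,y,yaw):
    c,s=np.cos(yaw),np.sin(yaw)
    L=np.array([[a*.065,b*.08,z] for a in(-1,1) for b in(-1,1) for z in(.013,.053)])
    return np.c_[x+c*L[:,0]-s*L[:,1],y+s*L[:,0]+c*L[:,1],L[:,2]]
def tail(ci,A,B,z=0):
    a=ray(ci,A,z);b=ray(ci,B,z);d=(b-a)[:2];yaw=np.arctan2(d[1],d[0])-np.pi/2
    u=np.r_[np.cos(yaw),np.sin(yaw)]; return (a+b)[:2]/2+.05*u,np.degrees(yaw),np.linalg.norm(d)
def fitprog(ci,region,g):
    global wverts
    w=wverts; wverts=pverts; r=fitwedge(ci,region,g); wverts=w; return r
E
python3 - <<'E'
from h import *
ci=bot.camera_info('wrist'); k=1/1.4286
print(tail(ci,(494*k,334*k),(602*k,326*k)))
for cam in('top','side'):
    bot.read_camera(cam); ci=bot.camera_info(cam)
    q=bot.silhouettes('programmer',cam)[0]; p,e=fitprog(ci,q['region'],np.array([.655,-.27,-.56]))
    c,s=np.cos(p[2]),np.sin(p[2])
    W=lambda x,y:(p[0]+c*x-s*y,p[1]+s*x+c*y)
    print(cam,q['location'],q['region'].sum(),p,e,'foot',W(-.05,-.065),'key',W(-.04,-.05))
    for d in bot.silhouettes('start_key_top',cam)[:1]: print(d['score'],d['region'].sum(),ray(ci,d['location'],.061))
E
```

```text
(array([ 0.43555859, -0.29341375]), np.float64(9.527767273830356), np.float64(0.04039726159575584))
top [371.4, 132.8] 3642 [ 0.65775516 -0.26461012 -0.54119227] 0.02598062461892825 foot (np.float64(0.5814151209942516), np.float64(-0.2945633876508497)) key (np.float64(0.597713445547318), np.float64(-0.28685854392998716))
0.5 63 [ 0.59659023 -0.28604728  0.061     ]
side [396.1, 261.7] 3444 [ 0.66077081 -0.26479713 -0.54635695] 0.05039649415692826 foot (np.float64(0.5842770912084028), np.float64(-0.29435573192619746)) key (np.float64(0.6006149912157326), np.float64(-0.28673516611055844))
```

Call:
carry_out(moves=[[[0,0,0],[0.3,-0.3,-4],0.3],[[0,0,-2],[2.8,2.4,-4.5],1],[[0,0,-4.5],[5.2,4.8,-4],1],[[0,0,-4.5],[5.2,4.8,-1],1],[[0,0,-4.5],[5.2,4.8,0.1],1]])

```text
t: 7.22
eef_pos: [0.3551, -0.3077, 0.0194]
tool_rot: [-0.001, -0.082, 0.997, 0.001]
contact_force: [0.0, -0.4, -0.1]
gripper_width: 0.124
```

```bash
python3 - <<'E'
from h import *
mv(.3755,-.3035,.020,99.5); print(bot.get_obs()['q'][6])
im=bot.read_camera('wrist'); ci=bot.camera_info('wrist')
for q in bot.silhouettes('wedge','wrist')[:2]: print(q['score'],q['region'].sum(),q['location'])
c=cv2.resize(im[140:300,160:400],None,fx=3.33,fy=3.33,interpolation=cv2.INTER_CUBIC)
cv2.imwrite('pics/w4.png',c[:,:,::-1])
E
```

```text
t 7.22 tcp [ 0.3551 -0.3077  0.0194] ydir 99.4 F [ 0.  -0.4 -0.1] shift cm [-2.08  0.08 -0.06] turn z -0.1
2.7591016016022527
0.9 1562 [280.6, 344.5]
```

View pics/w4.png

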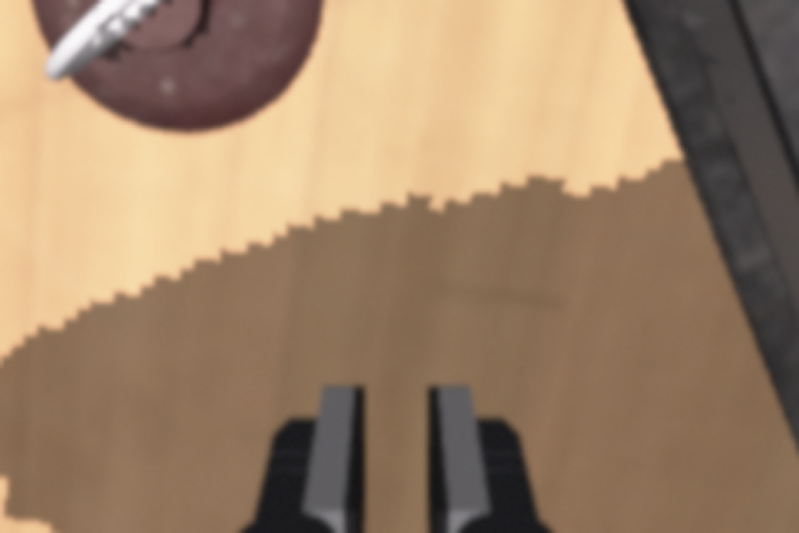

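The wedge's visible centroid is at column 281, against a principal point of 279, so the fingers are centred behind the tail. I'll push along a gentle arc.

Call:
carry_out(moves=[[[0,0,0],[-1.4,0.05,-0.05],2],[[0,0,0],[-2.1,0.1,-0.05],2],[[0,0,1.4],[-3.2,0.2,-0.05],2],[[0,0,2.9],[-4.3,0.3,-0.05],2],[[0,0,4.4],[-5.5,0.45,-0.05],2]])

```text
t: 7.95
eef_pos: [0.4099, -0.2953, 0.0209]
tool_rot: [0.0, -0.042, 0.999, -0.0]
contact_force: [-1.6, -0.6, 0.8]
gripper_width: 0.233
```

Call:
carry_out(moves=[[[0,0,1],[-0.8,0.05,0],2],[[0,0,2],[-1.6,0.1,0],2],[[0,0,3],[-2.3,0.2,0],2],[[0,0,4],[-3,0.3,0],2],[[0,0,5],[-3.8,0.4,0],2]])

```text
t: 8.57
eef_pos: [0.4469, -0.2882, 0.0208]
tool_rot: [-0.0, 0.001, 1.0, 0.0]
contact_force: [-1.2, 0.4, 0.5]
gripper_width: 0.236
```

```bash
python3 - <<'E'
from h import *
mv(.4454,-.2875,.020,90)
ims=[]
for cam in ('top','side','wrist'):
    im=bot.read_camera(cam); ci=bot.camera_info(cam); ims.append(im)
    for q in bot.silhouettes('wedge',cam)[:3]:
        g=ray(ci,q['location'],.006); print(cam,round(q['score'],2),q['region'].sum(),np.round(q['location'],1),g.round(4))
        if np.hypot(*(g[:2]-[.5,-.29]))<.06: print('fit',fitwedge(ci,q['region'],np.array([.506,-.2875,0])))
a=cv2.resize(ims[0][120:260,330:450],None,fx=3.3,fy=3.3,interpolation=cv2.INTER_CUBIC)
b=cv2.resize(ims[1][200:340,250:370],None,fx=3.3,fy=3.3,interpolation=cv2.INTER_CUBIC)
cv2.imwrite('pics/p1.png',np.hstack([a,b])[:,:,::-1])
cv2.imwrite('pics/p1w.png',ims[2][:,:,::-1])
E
```

```text
t 8.57 tcp [ 0.4469 -0.2882  0.0208] ydir 89.9 F [-1.2  0.4  0.5] shift cm [0.15 0.07 0.08] turn z -0.1
top 0.56 67 [380.5 151.9] [ 0.6106 -0.2977  0.006 ]
top 0.53 279 [370.6 181.1] [ 0.5352 -0.2705  0.006 ]
fit (array([ 0.51293564, -0.27559042, -0.18388012]), np.float64(0.570543835881556))
top 0.52 329 [397.8 328.6] [ 0.1698 -0.3263  0.006 ]
side 0.98 612 [337.2 279.9] [ 0.5175 -0.2881  0.006 ]
fit (array([ 0.51425228, -0.27989845,  0.01005686]), np.float64(0.16198477290627467))
side 0.62 356 [169.9 315.7] [ 0.1753 -0.3421  0.006 ]
wrist 0.7 3562 [283.2 328.8] [ 0.4838 -0.286   0.006 ]
fit (array([ 0.5108682 , -0.28496853, -0.08763243]), np.float64(0.6006100767855265))
```

View pics/p1.png

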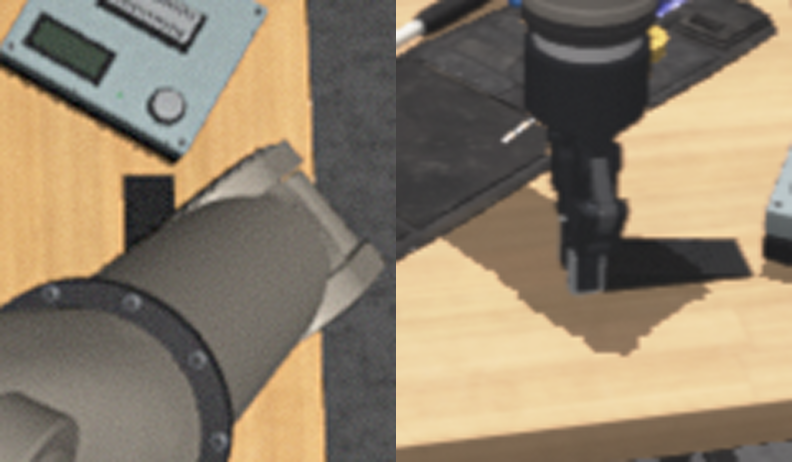

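The wedge is straight, with its thin end in the open short of the case's corner. In the top crop the end runs along columns 123–173 at row 175. I'll work out its position.

```bash
python3 - <<'E'
from h import *
ci=bot.camera_info('top')
l=ray(ci,(330+123/3.3,120+175/3.3),.002); r=ray(ci,(330+173.5/3.3,120+176/3.3),.002); print('top',l,r,np.linalg.norm(l-r))
ci=bot.camera_info('side')
l=ray(ci,(250+344/3.3,200+238/3.3),.002); r=ray(ci,(250+356/3.3,200+274/3.3),.002); print('side',l,r,np.linalg.norm(l-r))
E
```

```text
top [ 0.55685847 -0.26327067  0.002     ] [ 0.55568515 -0.30204454  0.002     ] 0.03879161397555167
side [ 0.56384323 -0.26245891  0.002     ] [ 0.55937693 -0.30063892  0.002     ] 0.03844035171472053
```

Call:
carry_out(moves=[[[0,0,0],[1,0,0],2],[[0,0,0],[2.2,0.4,0],2],[[0,0,0],[3,0.7,0],2],[[0,0,0],[3,0.7,0],2]])

```text
t: 9.38
eef_pos: [0.4156, -0.2808, 0.0208]
tool_rot: [-0.0, 0.001, 1.0, 0.0]
contact_force: [0.1, 0.1, 0.2]
gripper_width: 0.237
```

```bash
python3 - <<'E'
from h import *
mv(.4454,-.2805,.020,90)
for cam in ('side','top','wrist'):
    im=bot.read_camera(cam); ci=bot.camera_info(cam)
    for q in bot.silhouettes('wedge',cam)[:3]:
        g=ray(ci,q['location'],.006); print(cam,round(q['score'],2),q['region'].sum(),np.round(q['location'],1),g.round(4))
        if np.hypot(*(g[:2]-[.5,-.29]))<.06: 
            print('fit',fitwedge(ci,q['region'],np.array([.508,-.2825,0])))
    if cam=='side': cv2.imwrite('pics/p2.png',cv2.resize(im[220:320,260:400],None,fx=5.7,fy=5.7,interpolation=cv2.INTER_CUBIC)[:,:,::-1])
E
```

```text
t 9.38 tcp [ 0.4156 -0.2808  0.0208] ydir 89.9 F [0.1 0.1 0.2] shift cm [-2.98  0.04  0.08] turn z -0.1
side 0.97 667 [333.9 277.8] [ 0.5126 -0.2799  0.006 ]
fit (array([ 0.51188185, -0.27948706, -0.01203574]), np.float64(0.0776299667425171))
side 0.9 395 [170.2 315.8] [ 0.1759 -0.3424  0.006 ]
side 0.22 387 [377.  179.3] [0.7914 0.2009 0.006 ]
top 0.6 313 [399.9 329.7] [ 0.1671 -0.3313  0.006 ]
top 0.56 520 [373.5 187.8] [ 0.5179 -0.2773  0.006 ]
fit (array([ 0.51264724, -0.27832914, -0.07176003]), np.float64(0.22172590762212507))
top 0.47 3552 [374.5 131.8] [ 0.6635 -0.284   0.006 ]
wrist 0.73 2002 [277.5 347.3] [ 0.4679 -0.2824  0.006 ]
fit (array([ 0.51075119, -0.28046087,  0.00554274]), np.float64(0.6677278733210567))
```

View pics/p2.png

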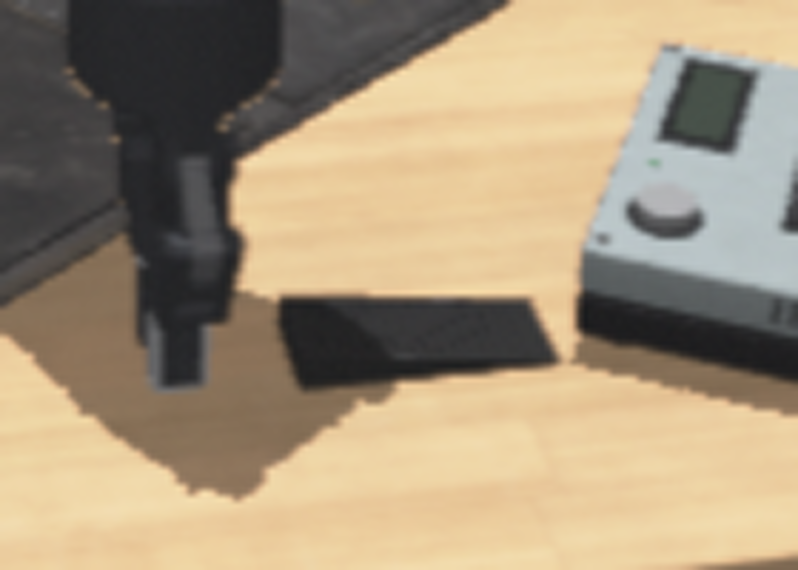

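The side view shows the tail on the left, the thin end pointing at the case's front right corner, and nothing touching. The wedge is at about (0.509,-0.280) with yaw about -2°. The foot sits 14 mm further towards -y, so I'll push again while steering about 12° clockwise.

Call:
carry_out(moves=[[[0,0,1],[-1.6,0.2,0.1],2],[[0,0,2],[-3,0.4,0.1],2],[[0,0,5],[-3.9,0.65,0.1],2],[[0,0,8],[-4.7,0.9,0.1],2],[[0,0,11],[-5.5,1.1,0.1],2]])

```text
t: 10.3
eef_pos: [0.473, -0.2697, 0.0197]
tool_rot: [-0.0, 0.097, 0.995, 0.0]
contact_force: [-0.2, 0.4, -0.0]
gripper_width: 0.235
```

```bash
python3 - <<'E'
from h import *
mv(.4785,-.2694,.020,76)
for cam in ('side','top'):
    im=bot.read_camera(cam); ci=bot.camera_info(cam)
    for q in bot.silhouettes('wedge',cam)[:3]:
        g=ray(ci,q['location'],.006)
        if np.hypot(*(g[:2]-[.52,-.28]))<.05: 
            print(cam,round(q['score'],2),q['region'].sum(),np.round(q['location'],1),'fit',fitwedge(ci,q['region'],np.array([.529,-.282,-.15])))
E
```

```text
t 10.3 tcp [ 0.473  -0.2697  0.0197] ydir 78.9 F [-0.2  0.4 -0. ] shift cm [-0.54  0.14 -0.03] turn z 2.9
side 0.86 607 [343.6 280.4] fit (array([ 0.53371377, -0.28429636, -0.22861898]), np.float64(0.14341325311864106))
```

The side fit gives the wedge at (0.534,-0.284) with yaw -13°. In the wedge frame the foot is at x = 51.6 mm, y = +1.7 mm, so it is lined up. About 36 mm of straight push remains; I'll do 28 mm now and then creep forward watching the force.

Call:
carry_out(moves=[[[0,0,0.5],[-0.6,0,0],2],[[0,0,1],[-1.2,0,0],2],[[0,0,1],[-1.8,0,0],2],[[0,0,1],[-2.4,0,0],2],[[0,0,1],[-2.8,0,0],2]])

```text
t: 11.12
eef_pos: [0.4996, -0.2757, 0.0198]
tool_rot: [0.0, 0.105, 0.994, -0.0]
contact_force: [-1.1, 0.8, 0.8]
gripper_width: 0.233
```

```bash
python3 - <<'E'
from h import *
mv(.5083,-.2758,.020,77)
for cam in ('side','top'):
    im=bot.read_camera(cam); ci=bot.camera_info(cam)
    for q in bot.silhouettes('wedge',cam)[:3]:
        g=ray(ci,q['location'],.006)
        if np.hypot(*(g[:2]-[.54,-.285]))<.05: 
            print(cam,round(q['score'],2),q['region'].sum(),np.round(q['location'],1),'fit',fitwedge(ci,q['region'],np.array([.56,-.289,-.22])))
    q=bot.silhouettes('programmer',cam)[0]; print(cam,fitprog(ci,q['region'],np.array([.658,-.265,-.54])))
    if cam=='side': cv2.imwrite('pics/p3.png',cv2.resize(im[220:320,280:420],None,fx=5.7,fy=5.7,interpolation=cv2.INTER_CUBIC)[:,:,::-1])
E
```

```text
t 11.12 tcp [ 0.4996 -0.2757  0.0198] ydir 78.0 F [-1.1  0.8  0.8] shift cm [-0.85  0.17 -0.02] turn z 1.0
side 0.92 531 [355.2 281.3] fit (array([ 0.56 , -0.289, -0.22 ]), np.float64(0.260823746377448))
side (array([ 0.66092527, -0.26470188, -0.55519499]), np.float64(0.038502320568756576))
top (array([ 0.65849192, -0.26491835, -0.54379317]), np.float64(0.13568840268594684))
```

View pics/p3.png

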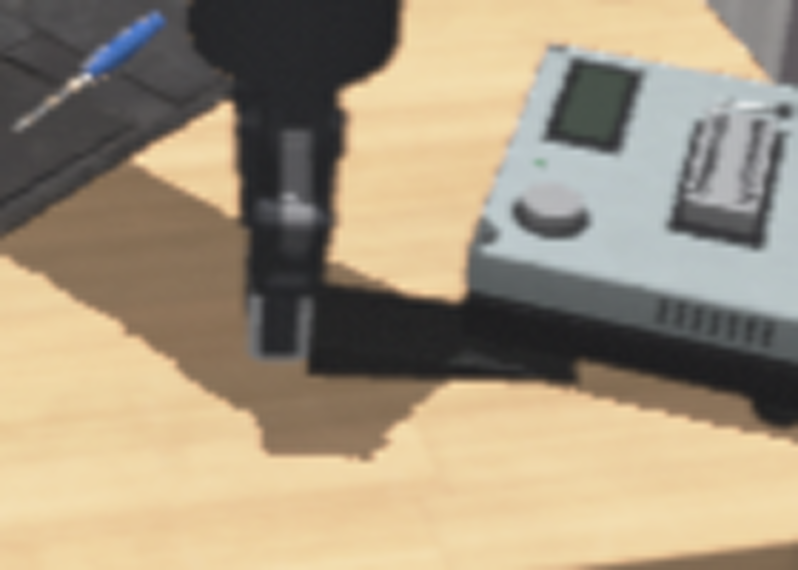

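The wedge is going under the corner. Its near lower edge runs from (308,374) to (576,383) in the crop. I'll compute the remaining gap from that.

```bash
python3 - <<'E'
from h import *
ci=bot.camera_info('side')
A=ray(ci,(280+308/5.7,220+374/5.7),0)[:2];B=ray(ci,(280+576/5.7,220+383/5.7),0)[:2]
d=B-A;L=np.linalg.norm(d);u=d/L;v=np.r_[-u[1],u[0]];c=(A+B)/2+.02*v
print('len',L,'yaw',np.degrees(np.arctan2(u[1],u[0])),'c',c)
p=np.array([.6609,-.2647]);a=-.55
F=p+[np.cos(a)*-.05+np.sin(a)*.065, np.sin(a)*-.05-np.cos(a)*.065]
print('foot',F,'rel thin-end based',(F-B-.02*v)@u+.05,(F-c)@v)
t=np.array([.4996,-.2757]);u=np.r_[np.cos(np.radians(-12)),np.sin(np.radians(-12))];v=np.r_[-u[1],u[0]]
for G in (F,np.array([.5814,-.2946])): print('tcp-based',(G-t)@u-.061,(G-t)@v)
E
```

```text
len 0.09796615790677358 yaw -12.545331379074188 c [ 0.56025136 -0.28942677]
foot [ 0.5842991  -0.29397973] rel thin-end based 0.025479470517715208 0.0007792011493175425
tcp-based 0.02564879546721191 -0.00027034254771598966
tcp-based 0.022942004696481 -0.0014798133449761778
```

Call:
carry_out(moves=[[[0,0,0],[-0.2,0,0],2],[[0,0,0],[-0.4,0,0],2],[[0,0,0],[-0.5,0,0],2],[[0,0,0],[-0.6,0,0],2],[[0,0,0],[-0.6,0,0],2]])

```text
t: 12.05
eef_pos: [0.5051, -0.2769, 0.0198]
tool_rot: [0.0, 0.105, 0.994, -0.0]
contact_force: [-0.7, 0.3, -0.1]
gripper_width: 0.235
```

Call:
carry_out(moves=[[[0,0,0],[-0.1,0,0],2],[[0,0,0],[-0.15,0,0],2],[[0,0,0],[-0.2,0,0],2],[[0,0,0],[-0.2,0,0],2]])

```text
t: 12.55
eef_pos: [0.507, -0.2773, 0.0198]
tool_rot: [0.0, 0.105, 0.994, -0.0]
contact_force: [-0.4, -0.0, -0.2]
gripper_width: 0.233
```

Call:
carry_out(moves=[[[0,0,0],[-0.05,0,0],2],[[0,0,0],[-0.1,0,0],2],[[0,0,0],[-0.1,0,0],2]])

```text
t: 12.92
eef_pos: [0.5081, -0.2775, 0.0198]
tool_rot: [0.0, 0.105, 0.994, -0.0]
contact_force: [0.1, -0.0, 0.5]
gripper_width: 0.234
```

Call:
carry_out(moves=[[[0,0,0],[-0.05,0,0],2],[[0,0,0],[-0.1,0,0],2],[[0,0,0],[-0.1,0,0],2]])

```text
t: 13.3
eef_pos: [0.5088, -0.2777, 0.0198]
tool_rot: [-0.0, 0.105, 0.994, 0.0]
contact_force: [-0.7, -0.1, 1.1]
gripper_width: 0.232
```

Call:
carry_out(moves=[[[0,0,0],[-0.05,0,0],2],[[0,0,0],[-0.1,0,0],2],[[0,0,0],[-0.1,0,0],2]])

```text
t: 13.68
eef_pos: [0.5094, -0.2778, 0.0197]
tool_rot: [-0.0, 0.105, 0.994, 0.0]
contact_force: [-3.6, 0.2, 4.0]
gripper_width: 0.233
```

Force has risen to 3.6 N against the push, so the foot is resting on the slope. I stop here and draw straight back.

Call:
carry_out(moves=[[[0,0,0],[0.5,0,0],2],[[0,0,0],[2,0,0],2],[[0,0,0],[3,0,-3],2],[[0,0,0],[3,0,-8],0],[[0,0,0],[3,0,-9],0]])

```text
t: 14.3
eef_pos: [0.4813, -0.2725, 0.1124]
tool_rot: [0.002, 0.105, 0.994, -0.0]
contact_force: [-0.1, 0.1, -0.3]
gripper_width: 0.001
```

```bash
python3 - <<'E'
from h import *
mv(.5987,-.2868,.10,78)
for cam in ('side','top'):
    im=bot.read_camera(cam); ci=bot.camera_info(cam)
    q=bot.silhouettes('programmer',cam)[0]; print(cam,q['region'].sum(),fitprog(ci,q['region'],np.array([.658,-.265,-.54])))
    for d in bot.silhouettes('start_key_top',cam)[:1]: print(d['score'],ray(ci,d['location'],.061))
    if cam=='side': cv2.imwrite('pics/p4.png',cv2.resize(im[220:320,280:420],None,fx=5.7,fy=5.7,interpolation=cv2.INTER_CUBIC)[:,:,::-1])
E
```

```text
t 14.3 tcp [ 0.4813 -0.2725  0.1124] ydir 77.9 F [-0.1  0.1 -0.3] shift cm [-11.77   1.06   1.3 ] turn z -0.1
side 3493 (array([ 0.6610529 , -0.2648017 , -0.54992655]), np.float64(0.036684475227537705))
top 3369 (array([ 0.65919964, -0.26349647, -0.54918105]), np.float64(0.08470721028868522))
0.61 [ 0.60634127 -0.28318952  0.061     ]
```

View pics/p4.png

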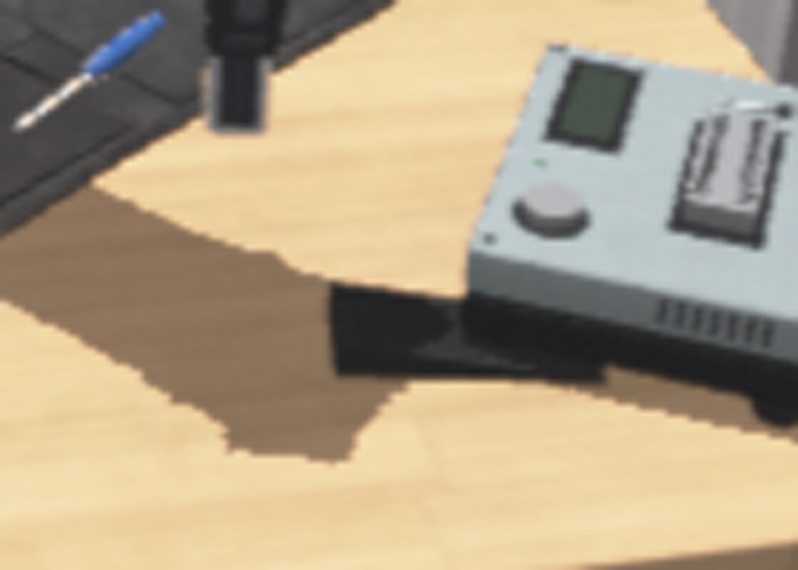

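The thin end has moved on about 10 mm, from column 576 to 606, and the programmer has not moved: its key is still at (553,202). That puts the foot at roughly x = 15 mm on the wedge. Next is the key.

Call:
carry_out(moves=[[[0,0,0],[-5,0.5,0],0],[[0,0,0],[-9,0.8,0],0],[[0,0,0],[-11.8,1.1,0],0],[[0,0,0],[-11.8,1.1,1.3],0],[[0,0,0],[-11.8,1.1,2.6],0]])

```text
t: 15.22
eef_pos: [0.5967, -0.2854, 0.0817]
tool_rot: [-0.001, 0.105, 0.994, 0.0]
contact_force: [0.1, 0.1, 0.6]
gripper_width: -0.004
```

```bash
python3 - <<'E'
from h import *
mv(.5987,-.2868,.078,78)
ci=bot.camera_info('side'); print(ray(ci,(280+553/5.7,220+202/5.7),.061))
E
```

```text
t 15.22 tcp [ 0.5967 -0.2854  0.0817] ydir 77.9 F [0.1 0.1 0.6] shift cm [-0.23 -0.1   0.37] turn z -0.1
[ 0.59905431 -0.29072226  0.061     ]
```

Call:
carry_out(moves=[[[0,0,0],[-0.2,-0.2,0.1],0],[[0,0,0],[-0.2,-0.2,0.3],0],[[0,0,0],[-0.2,-0.2,0.5],0],[[0,0,0],[-0.2,-0.2,0.6],0],[[0,0,0],[-0.2,-0.2,0.6],0]])

```text
t: 15.85
eef_pos: [0.5998, -0.2879, 0.0781]
tool_rot: [0.0, 0.105, 0.994, 0.0]
contact_force: [-0.8, 0.1, 2.0]
gripper_width: -0.002
```

Call:
carry_out(moves=[[[0,0,0],[0,0,0.15],0],[[0,0,0],[0,0,0.3],0],[[0,0,0],[0,0,0.4],0],[[0,0,0],[0,0,0.4],0]])

```text
t: 16.35
eef_pos: [0.5999, -0.2879, 0.0741]
tool_rot: [0.0, 0.105, 0.994, 0.0]
contact_force: [-1.6, 1.1, 5.6]
gripper_width: -0.004
```

Call:
carry_out(moves=[[[0,0,0],[0,0,0.1],0],[[0,0,0],[0,0,0.15],0],[[0,0,0],[0,0,0.15],0],[[0,0,0],[0,0,0.15],0]])

```text
t: 16.85
eef_pos: [0.5998, -0.288, 0.0738]
tool_rot: [0.0, 0.105, 0.994, 0.0]
contact_force: [-4.6, 3.8, 14.3]
gripper_width: 0.002
```

Bottomed out: the force rose to 14 N with only 0.3 mm more travel. Releasing and drawing back.

Call:
carry_out(moves=[[[0,0,0],[0,0,-0.3],0],[[0,0,0],[0,0,-1.5],0],[[0,0,0],[0,0,-5],0],[[0,0,0],[4,0,-9],0],[[0,0,0],[9,0,-11],0]])

```text
t: 17.48
eef_pos: [0.5123, -0.2698, 0.1844]
tool_rot: [0.002, 0.105, 0.995, -0.001]
contact_force: [0.1, 0.1, 0.8]
gripper_width: 0.0
```

Call:
carry_out(moves=[[[0,0,0],[4,0,-2],0],[[0,0,0],[8,0,-3],0],[[0,0,0],[8,0,-3],0],[[0,0,0],[8,0,-3],0]])

```text
t: 17.98
eef_pos: [0.4344, -0.2523, 0.2127]
tool_rot: [0.001, 0.105, 0.995, 0.0]
contact_force: [-0.4, 0.2, -1.1]
gripper_width: 0.004
```

```bash
python3 - <<'E'
from h import *
mv(.5,-.28,.2)
for cam in ('side','top'):
    im=bot.read_camera(cam); ci=bot.camera_info(cam)
    q=bot.silhouettes('programmer',cam)[0]; print(cam,q['region'].sum(),fitprog(ci,q['region'],np.array([.658,-.265,-.54])))
    if cam=='side': cv2.imwrite('pics/p5.png',cv2.resize(im[220:320,280:420],None,fx=5.7,fy=5.7,interpolation=cv2.INTER_CUBIC)[:,:,::-1])
a=cv2.imread('pics/p4.png').astype(int);b=cv2.imread('pics/p5.png').astype(int)
# registration of case region and of the wedge thin end between before/after pressing
for n,s in (('case',np.s_[40:350,500:798]),('wedge',np.s_[275:395,300:620])):
    print(n,cv2.phaseCorrelate(a[s].mean(2).astype(np.float32),b[s].mean(2).astype(np.float32)))
E
```

```text
t 17.98 tcp [ 0.4344 -0.2523  0.2127] ydir 78.0 F [-0.4  0.2 -1.1] shift cm [-6.99 -1.34  1.28] turn z None
side 3468 (array([ 0.65960665, -0.26570382, -0.54099454]), np.float64(0.04242487442862852))
top 3531 (array([ 0.65786113, -0.26494783, -0.54468606]), np.float64(0.03348666369160003))
case ((0.0004564464944962765, -0.011293468053992228), 0.9687757671674092)
wedge ((0.05944066005335458, -0.17812059497507704), 0.6315705931683382)
```

The programmer and wedge have not shifted between the before and after pictures. Handing in.

```bash
python3 -c "
from station import bot
print(bot.hand_in())"
```

```text
the job is handed in; nothing more can be done
None
```

The larger wedge is in under the bare foot, the start key has been pressed fully down and released, and the job is handed in at about 18 s of the 67 s allowed. The hand-in reports no verdict.

- **Pushing the wedge:** I turned the wedge with a nudge on the side of its tail, then pushed it thin end first from the tail face with two fingertips. I stopped when the force against the push rose from about 0.5 N to 3.6 N, which showed the foot had come to rest on the slope. The foot is about 15 mm from the wedge's middle towards the thin end and within about 1–2 mm of its centre line.
- **Pressing the key:** The fingertips followed the key down about 4 mm, reading 5.6 N there. A further push raised the force to 14 N with only 0.3 mm more movement, so it was at the bottom. I then drew straight up and away.
- **Last checks:**
    - Side pictures from before and after the press showed no shift of the case or the wedge.
    - The programmer's fitted pose stayed within about 2 mm of where it began.
    - The arm is clear of everything.
- **Not checked directly:**
    - **Picture limit:** I could not look at the last picture because the limit of 12 was reached, so that check rests on the numbers alone.
    - **Tilt:** It was never measured, including during the press, so "level" is inferred from the case not shifting.
    - **Bystanders:** I did not re-check the other things for movement.
    - **Side force:** The hard press showed about 6 N sideways at the fingertips, below the 8 N that slides the programmer.
    - **Camera agreement:** The top and side cameras disagreed by 2–3 mm on the foot and by up to 5 mm on the wedge's thin end, so I relied on the force reading for the stop.

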